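Show the hidden cross to the bench camera with the mirror

ROBOT

A 6-joint arm with a two-finger parallel gripper is mounted at the origin on the work surface. World frame = base frame: x ahead of the robot, y to its left, z up, the work surface at z = 0. Lengths are in mm, angles in rad, forces in N, time in s.
With the tool pointing down it reaches from about 300 to 825 mm from the base axis. Payload 5.4 kg.
Tool frame: the origin (TCP) lies on the mounting face of the last link; the fingertips stand 190 mm ahead of it and the grasp point (between the pads) lies robot.grasp_offset ahead of it (robot.grasp_offset is the distance from the TCP to the grasp point, in mm); y points along the fingers, z is the direction in which the jaws open and shut, and the axes are right-handed (so a half turn about y gives the same grasp; the last joint's range is limited). The gripper opens to 92 mm and grips with 3 to 60 N. Pads are 20 mm wide; open, the fingers measure 128 mm over their backs; the gripper's body (75 mm by 189 mm) begins 69 mm behind the grasp point.
Start: joints at [0.939, 0.158, 1.597, -0, 1.386, -0.21], TCP at [235.415, 524.583, 404.701] pointing down, gripper open.
Joint ranges: [-2.91, 2.91], [-0.94, 2.29], [0.18, 2.7], [-1.29, 4.43], [0.17, 2.64], [-3, 3]. Speed limits (rad/s): [2.57, 2.57, 3.14, 3.14, 3.14, 3.14].

INTERFACE

Orientations are given as a unit quaternion [w, x, y, z].
In Python, from workcell import readout, camera, job, spot_in, regions_of, place_of, robot gives the robot as it stands.
- The arm moves only by the shell command python3 -m pendant 'ROWS' [FORCE]. ROWS is JSON, one flat list of numbers, 7 for each row, row after row: the opening in per cent of the stroke, from 0 (shut) to 100 (fully open), then the shift along the tool's x, y, z in cm, then the turn, a rotation vector about the tool's x, y, z in degrees. A call has 1 to 8 rows; each row shifts and turns the commanded pose from where the row before left it, along the tool's axes as they then stand; what a row does not reach is not made up. A row lasts 1/10 s, in which the tool goes at most 50 mm and 8.59 degrees, less where a joint would pass 70% of its speed; a pose out of reach is approached as far as the arm can. A call is refused whole if a number of a shift passes 5 or a number of a turn 8.59, either way. A call with a gripper value outside its range is refused whole. The fingers move at their own pace and stop on an object; FORCE is the grip in N (left out, the last holds). Time passes only in rows, so rows that do not move let the fingers close. It gives the time, the measured TCP pose, the force and the opening at its end, in the units of the state.
- readout.get_obs(): the state, without advancing time (a new reading comes with each control period).
- camera(name): name is "scene" or "top" or "wrist"; returns a dict with "image" (384x512x3 uint8, red, green, blue), "fx", "fy", "cx", "cy" (pixels), "k1" (the pictures are not rectified: a ray, as slopes to the right and down, at radius r is drawn at 1 + k1 r^2 times it, then the intrinsics apply), "T" (4x4, takes a point from camera to world coordinates). Camera axes: x right, y down, z forward; pixel columns grow to the right and rows downward; lengths in mm; the calibration is good to about 2 mm. A picture is of the moment at which its call begins. There is no depth.
- job.hand_in(): hands the job in, once; it reports no verdict.
Trained networks look in a picture, given as the dict that the camera call returned (one of the last four; its "shot" number tells which), for a name from the list of things; names that differ only in an ending like _2 or _b are one class to them, and where a whole thing is asked for, a point or a joint stands for the part that bears it (a point fixed in the world has none). Each returns a list of dicts, best first, with "conf" (0 to 1); they miss things now and then, are a little off and sometimes report something else, mostly with a low value. They report only what shows in the picture. A call takes as long as a camera call. They do not tell look-alikes from the thing itself.
- spot_in(picture, thing): "centre" ([x, y, z] in mm, in the coordinates of the camera as it stood for that picture, good to about 4 mm: the middle of the surface that is visible of it).
- regions_of(picture, thing): "mask" (384x512 bool, what is visible of it).
- place_of(picture, thing): "centre" ([x, y, z] in mm, in the coordinates of the camera as it stood for that picture, good to about 4 mm: a listed point, or the origin of a listed thing).
The state is a dict: "time_s": time; "joint_positions": joint angles; "qd": joint speeds; "effort": joint torques, N m; "ee_pos": TCP position; "tcp_rot": TCP orientation; "wrist_force": force on the tool from outside, world axes, zero at the start; "moment": the same for the moment, N m; "opening": finger opening in mm.
Only numpy, scipy, OpenCV 4.12 (cv2) and the standard library are available. Lean on these libraries where they do the work, as an engineer would, in place of code of your own. Each camera call takes 0.05 s, during which the arm holds its last target.

TASK

Lift away the steel can that blocks the bench camera's view of its mirror and set it down, not drop it, upright in the black tray. Then turn the mirror, which has a grip on top, until the cover with the raised cross appears to the camera in the middle of the mirror, and finish still holding it at that angle, because the mirror springs back when let go. Keep the can upright and leave everything else on the bench where it is.

Things in the scene. Friction and masses are not known exactly. Their poses are not given: they have to be found in the camera images.
- rig: Inspection rig fixed to the bench: dark steel plate 90 x 370 mm, 12 thick, with a grey camera on a post at one end and a swivelling mirror at the other. Origin on the bench below the mirror's vertical swivel axis; y axis from mirror to camera; x axis away from the three covers. Plate spans y -50 to 320 mm; camera 54 mm wide, y 210 (lens front) to 313, top 127 mm above the bench.
- lens (a point): Middle of the camera's lens, 100 mm above the bench, looking along the rig's -y at the middle of the mirror.
- mirror: Mirror on a vertical swivel through its origin (48 mm above the bench). y axis: the way it faces; x along its face. Turns 0 (y along the rig's y, facing the camera) to 1.3 rad anticlockwise from above, towards the covers; starts at 0 to 0.15 rad. The mirrored face, 90 x 80 mm, top edge 143 mm above the bench, contains the axis. A spring (0.12 N m/rad, friction 0.02 N m) returns it towards 0.
- grip (a point): Middle of the upright flat steel grip on top of the mirror, on the swivel axis, 184 mm above the bench, axes as the mirror's: 46 mm long (x, along the mirror's face), 12 mm thick (y), 36 mm tall (166 to 202 mm above the bench). Turn the mirror by this grip and hold it.
- sightline (a point): Nothing to see here: it follows the camera's line of sight once reflected. It lies on the swivel axis, 100 mm above the bench; its y axis points where the camera looks after the mirror. It turns twice as far as the mirror (law of reflection); at mirror 0 it points back at the camera.
- cover_cross: Round grey cast cover, 68 mm across, on a dark fixed stand (foot 80 x 70 mm, top about 135 mm above the bench), its face leaning back 0.6 rad and looking roughly at the mirror (its own x axis), with a raised bare-metal CROSS (two bars 46 x 11 mm). The one to be seen; any of the three in the row. Origin on the bench below the middle of the face.
- cross_mark (a point): Middle of the raised cross, 100 mm above the bench.
- cover_ring: The same cover and stand, but with a raised RING 46 mm across on its face. Not the one wanted.
- cover_bar: The same cover and stand, but with a single raised upright BAR 46 x 11 mm. Not the one wanted.
- can: Plain steel can, 54 mm across, 110 mm tall, 0.2 to 0.4 kg, standing upright on the rig's plate between camera and mirror, where it blocks the view. Origin at the middle of its underside.
- tray: Black plastic open tray fixed on the bench to the robot's right, 170 x 170 mm, 30 mm high, walls and floor 5 mm. Origin at the middle of its underside.
- wrench: flat steel open-ended wrench, 130 mm long, lying between the covers and the mirror; origin at the middle of its underside. Leave it alone.
- screwdriver: screwdriver lying beyond the inspection rig. Leave it alone.
- jar: lidded glass jar, 60 mm across, 85 mm tall, standing between the rig and the tray. Leave it alone.
- paint_can: aluminium paint can with a paper label, 84 mm across, 100 mm tall, left of the covers. Leave it alone.
- oil_bottle: white plastic bottle, 190 mm tall, far left of the bench. Leave it alone.
- brush: hand brush lying on the left of the bench. Leave it alone.
- bearing: steel bearing ring, 60 mm across, 18 mm tall, lying to the robot's right, between the robot and the tray. Leave it alone.
There are look-alikes about, which are no part of the job. Of the things shaped like the tray, the black one is meant.

How it is judged:
By the outcome, as a careful person would: the job done as asked, in the order asked, and still so for the second after the job is handed in, while the arm keeps its last pose, push and grip.
It also fails if it takes over 59 s, if anything falls off the work surface, if the arm or the gripper's body presses on something with over 40 N, if the wrist force passes 120 N, or if a joint passes its speed limit or range.

## Working session

There is one attempt and no reset: what is moved stays moved. The work goes in short steps, Python scripts to look and compute and a shell command to move; the robot and the scene stay as the last step left them, time stands still between calls to the robot, and variables do not carry over. Pictures are saved under pics/ and viewed, and the job is handed in when it is done.

```bash
ls; mkdir -p pics
cat > h.py <<'E'
import numpy as np,cv2
from workcell import readout,camera,job,spot_in,regions_of,place_of,robot
from scipy.spatial.transform import Rotation as R
def save(p,n): cv2.imwrite('pics/'+n+'.png',p['image'][:,:,::-1])
def w(p,c): return (p['T']@np.r_[c,1])[:3]
def pix(p,X):
    c=np.linalg.inv(p['T'])@np.r_[X,1]; s=c[:2]/c[2]; s=s*(1+p['k1']*(s@s)); return np.array([p['fx']*s[0]+p['cx'],p['fy']*s[1]+p['cy']])
def ray(p,u,v):
    d=np.array([(u-p['cx'])/p['fx'],(v-p['cy'])/p['fy']]);s=d.copy()
    for _ in range(20): s=d/(1+p['k1']*(s@s))
    return p['T'][:3,3],p['T'][:3,:3]@np.r_[s,1]
def atz(p,u,v,z):
    o,d=ray(p,u,v); return o+d*(z-o[2])/d[2]
E
python3 - <<'E'
from h import *
o=readout.get_obs();print(o);print(robot.grasp_offset)
print(R.from_quat(np.roll(o['tcp_rot'],-1)).as_matrix().round(3))
for n in ['scene','top']:
    p=camera(n);save(p,n+'0')
    for t in ['rig','lens','mirror','grip','cover_cross','cross_mark','cover_ring','cover_bar','can','tray','jar','wrench','bearing']:
        print(n,t,[(round(q['conf'],2),w(p,q['centre']).round().tolist(),pix(p,w(p,q['centre'])).round().tolist()) for q in place_of(p,t)])
E
```

```text
pics
{'time_s': 0.0, 'joint_positions': array([ 9.38917657e-01,  1.59003778e-01,  1.59822623e+00, -4.73895966e-05,
        1.38618857e+00, -2.10088010e-01]), 'qd': array([ 0.00019004,  0.00020446, -0.00128443, -0.0008305 , -0.00084073,
       -0.00017266]), 'effort': array([ 4.12943464e-04, -3.85573018e+01, -3.22107196e+01,  7.01792166e-02,
        3.78289993e-02, -8.97157634e-05]), 'ee_pos': array([235.25061327, 524.36460225, 403.74704255]), 'tcp_rot': array([-0.69084447,  0.69203632, -0.14826824,  0.14777067]), 'wrist_force': array([-0.0955775 ,  0.2602139 ,  0.52514866]), 'moment': array([-0.04388499, -0.00515131, -0.00464368]), 'opening': 91.54020349221904}
171.4
[[ 0.912 -0.001  0.409]
 [-0.409 -0.002  0.912]
 [-0.    -1.    -0.002]]
scene rig [(0.71, [665.0, -19.0, 2.0], [281.0, 229.0])]
scene lens []
scene mirror [(0.87, [669.0, -15.0, 53.0], [284.0, 218.0])]
scene grip [(0.69, [665.0, -13.0, 188.0], [285.0, 189.0])]
scene cover_cross [(0.65, [436.0, -13.0, -3.0], [237.0, 198.0])]
scene cross_mark [(0.6, [435.0, -12.0, 100.0], [236.0, 177.0])]
scene cover_ring [(0.75, [418.0, 
[... 894 characters left out ...]
409.0, -85.0, 5.0], [267.0, 235.0])]
top cover_bar [(0.81, [427.0, 88.0, -4.0], [225.0, 230.0]), (0.41, [669.0, 91.0, 13.0], [226.0, 171.0]), (0.29, [436.0, -11.0, 102.0], [249.0, 228.0])]
top can [(0.72, [669.0, 97.0, 13.0], [224.0, 171.0])]
top tray [(0.95, [576.0, -367.0, -2.0], [337.0, 196.0]), (0.66, [527.0, -632.0, -5.0], [402.0, 209.0]), (0.52, [612.0, 443.0, -1.0], [140.0, 183.0]), (0.43, [664.0, -21.0, -0.0], [253.0, 173.0])]
top jar [(0.55, [680.0, -216.0, 2.0], [300.0, 170.0])]
top wrench [(0.49, [545.0, 4.0, 4.0], [246.0, 201.0]), (0.48, [409.0, 372.0, -3.0], [155.0, 233.0])]
top bearing [(0.52, [383.0, -473.0, -0.0], [363.0, 244.0]), (0.47, [664.0, -21.0, -1.0], [253.0, 173.0])]
```

View pics/scene0.png

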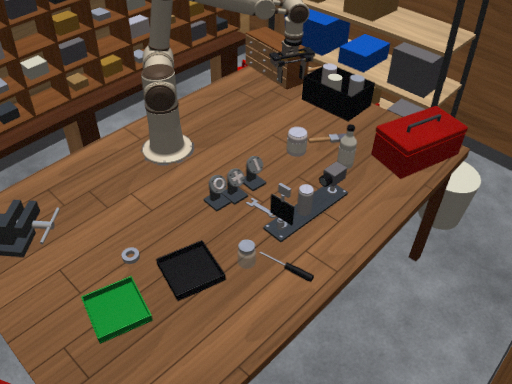

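View pics/top0.png

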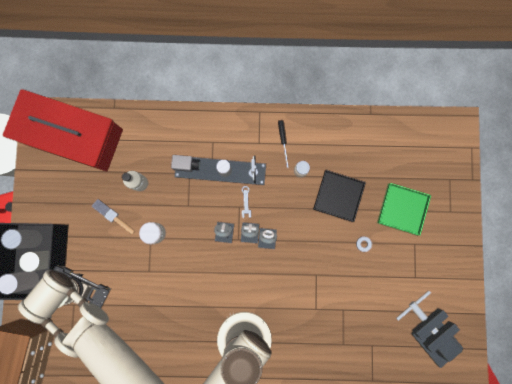

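Run:
```python
import cv2
a=cv2.imread('pics/scene0.png')[140:300,110:350];cv2.imwrite('pics/s0c.png',cv2.resize(a,None,fx=3.3,fy=3.3,interpolation=2))
a=cv2.imread('pics/top0.png')[130:260,180:380];cv2.imwrite('pics/t0c.png',cv2.resize(a,None,fx=4,fy=4,interpolation=2))
```

```text
(no output)
```

View pics/s0c.png

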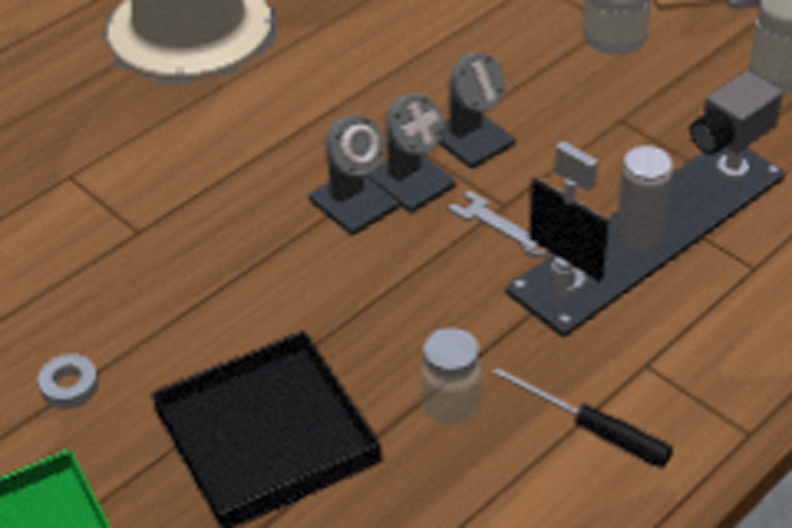

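View pics/t0c.png

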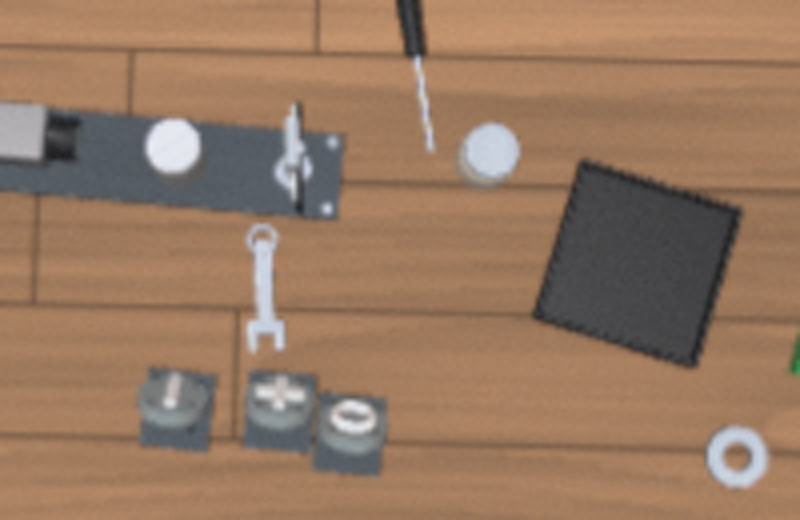

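Candidates for the can in the top picture: can at (223,167), jar (302,168), paint can (150,233). The can is the one on the plate, between the camera (182,163) and the mirror (252,170). For the tray: black (338,196), green (404,209) and the black box of jars (30,260). I take the black one at (338,196). The close crops show the cover marks clearly: bar (225,230), cross (249,230) and ring (267,237), so the cross is the middle one.

Turning the jaws square to the rig first.

```bash
cat >> h.py <<'E'
def plan(target,yaw=None,o=None):
    "target: TCP world; prints shift in tool axes cm, turn about tool y"
    o=o or readout.get_obs(); M=R.from_quat(np.roll(o['tcp_rot'],-1)).as_matrix()
    d=M.T@(np.array(target)-o['ee_pos'])/10
    y=np.degrees(np.arctan2(M[1,2],M[0,2]))
    print('t',round(o['time_s'],2),'pos',o['ee_pos'].round(1),'yaw z',y.round(2),'tooly',M[:,1].round(3),'shift cm',d.round(2),'turn y',None if yaw is None else round(y-yaw,2),'open',round(o['opening'],1),'F',o['wrist_force'].round(1),'j6',round(o['joint_positions'][5],2))
E
python3 -m pendant '[100,0,0,0,0,8.5,0, 100,0,0,0,0,8.5,0, 100,0,0,0,0,8.5,0, 100,0,0,0,0,8.5,0, 100,0,0,0,0,8.5,0, 100,0,0,0,0,8.5,0, 100,0,0,0,0,8.5,0, 100,0,0,0,0,8.5,0]' 40
python3 -c "
from h import *
plan([669,97,413],-3.3)"
```

```text
time_s: 2.2
ee_pos: [235.4, 524.6, 404.7]
tcp_rot: [-0.489, 0.489, -0.511, 0.511]
wrist_force: [-0.3, -1.3, 0.7]
opening: 91.9
t 2.2 pos [235.4 524.6 404.7] yaw z -2.52 tooly [-0. -0. -1.] shift cm [40.81 -0.83 45.19] turn y 0.78 open 91.9 F [-0.3 -1.3  0.7] j6 0.98
```

```bash
python3 -m pendant '[100,2.9,0,3.2,0,0.8,0, 100,2.9,0,3.2,0,0,0, 100,2.9,0,3.2,0,0,0, 100,2.9,0,3.2,0,0,0, 100,2.9,0,3.2,0,0,0, 100,2.9,0,3.2,0,0,0, 100,2.9,0,3.2,0,0,0, 100,2.9,0,3.2,0,0,0]'
python3 -m pendant '[100,2.9,0,3.2,0,0,0, 100,2.9,0,3.2,0,0,0, 100,2.9,0,3.2,0,0,0, 100,2.9,0,3.2,0,0,0, 100,2.9,0,3.2,0,0,0, 100,2,0,2,0,0,0, 100,0,0,0,0,0,0]'
python3 - <<'E'
from h import *
p=camera('wrist');save(p,'w1')
plan([669,97,413],-3.3)
for t in ['can','rig','mirror','lens','grip']:
    print(t,[(round(q['conf'],2),w(p,q['centre']).round(1).tolist()) for q in place_of(p,t)])
E
```

```text
time_s: 3.0
ee_pos: [480.5, 278.6, 404.9]
tcp_rot: [-0.487, 0.487, -0.513, 0.513]
wrist_force: [0.1, 0.1, -0.2]
opening: 91.6
time_s: 3.7
ee_pos: [652.4, 102.8, 404.2]
tcp_rot: [-0.486, 0.486, -0.513, 0.514]
wrist_force: [-0.1, 0.1, -0.2]
opening: 92.0
t 3.75 pos [651.4 104.6 404.2] yaw z -3.11 tooly [-0.001  0.    -1.   ] shift cm [ 0.66 -0.88  1.8 ] turn y 0.19 open 91.5 F [-0.   0.3  0.6] j6 0.03
can [(0.91, [670.8, 100.3, 12.1])]
rig [(0.96, [664.3, -17.4, -3.4])]
mirror [(0.98, [661.1, -18.9, 44.4])]
lens [(0.94, [675.0, 190.6, 98.1])]
grip [(0.7, [665.1, -16.9, 183.0])]
```

View pics/w1.png

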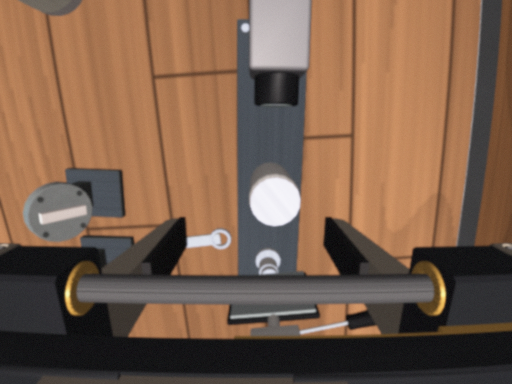

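The wrist view shows the can's lid at (275,198), with the lens above it at (277,88) and the mirror below at (275,310). The jaws straddle the plate with clearance. Moving over the can and down.

```bash
python3 -m pendant '[100,0.5,0,1.9,0,0,0, 100,0,4,0,0,0,0, 100,0,4,0,0,0,0, 100,0,0,0,0,0,0]'
python3 -c "
from h import *
plan([670,99,263],-3.3)"
```

```text
time_s: 4.4
ee_pos: [666.8, 100.9, 317.8]
tcp_rot: [0.484, -0.49, 0.516, -0.509]
wrist_force: [-1.0, -0.2, -1.8]
opening: 91.6
t 4.4 pos [666.8 100.9 317.8] yaw z -2.9 tooly [-0.013  0.    -1.   ] shift cm [0.18 5.48 0.4 ] turn y 0.4 open 91.6 F [-1.  -0.2 -1.8] j6 0.02
```

```bash
python3 -m pendant '[100,0.2,2.5,0.3,0,0,0, 100,0,2.5,0,0,0,0, 100,0,0.5,0,0,0,0, 100,0,0,0,0,0,0, 100,0,0,0,0,0,0]'
python3 -c "
from h import *
plan([670,99,263],-3.3)"
```

```text
time_s: 4.9
ee_pos: [673.0, 98.1, 272.2]
tcp_rot: [-0.488, 0.486, -0.512, 0.514]
wrist_force: [0.0, -0.3, 0.1]
opening: 91.6
t 4.9 pos [673.   98.1 272.2] yaw z -2.94 tooly [ 0.003 -0.    -1.   ] shift cm [-0.07  0.92 -0.3 ] turn y 0.36 open 91.6 F [ 0.  -0.3  0.1] j6 0.02
```

```bash
python3 -m pendant '[100,0,0.7,-0.2,0,0,0, 80,0,0,0,0,0,0, 55,0,0,0,0,0,0, 55,0,0,0,0,0,0, 40,0,0,0,0,0,0, 40,0,0,0,0,0,0, 40,0,0,0,0,0,0]' 30
python3 -c "
from h import *
plan([670,99,263],-3.3)
p=camera('wrist');save(p,'w2')"
```

```text
time_s: 5.6
ee_pos: [670.6, 97.9, 263.1]
tcp_rot: [-0.487, 0.487, -0.512, 0.513]
wrist_force: [1.4, 0.6, 1.3]
opening: 53.4
t 5.6 pos [670.6  97.9 263.1] yaw z -2.97 tooly [ 0.001 -0.    -1.   ] shift cm [-0.11  0.01 -0.07] turn y 0.33 open 53.4 F [1.4 0.6 1.3] j6 0.02
```

View pics/w2.png

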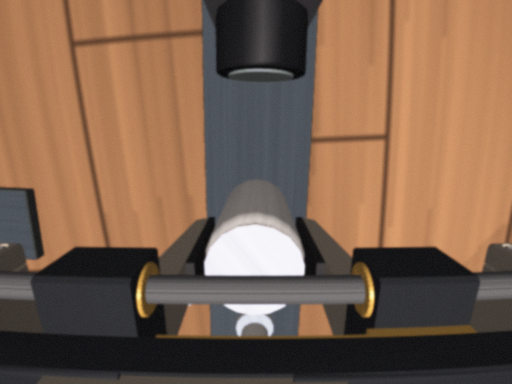

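The can is between the pads at (253,265) with the opening at 53 mm. Lifting straight up gently.

```bash
python3 -m pendant '[35,0,0,0,0,0,0, 35,0,-0.5,0,0,0,0, 35,0,-1.5,0,0,0,0, 35,0,-2.5,0,0,0,0, 35,0,-3,0,0,0,0, 35,0,-3,0,0,0,0, 35,0,-3,0,0,0,0, 35,0,-3,0,0,0,0]' 40
python3 -m pendant '[35,0,-3,0,0,0,0, 35,0,-2,0,0,0,0, 35,0,-1,0,0,0,0, 35,0,0,0,0,0,0, 35,0,0,0,0,0,0]'
python3 -c "
from h import *
plan([576,-372,480],-3.3)
p=camera('wrist');save(p,'w3')
p=camera('top')
q=place_of(p,'tray');print([(x['conf'],w(p,x['centre']).round(1)) for x in q[:2]])
m=regions_of(p,'tray')
for x in m[:3]:
  mm=x['mask'];v,u=np.nonzero(mm);print(x['conf'],u.mean(),v.mean(),atz(p,u.mean(),v.mean(),10).round(1),p['image'][mm].mean(0))
"
```

```text
time_s: 6.45
ee_pos: [669.8, 98.0, 429.6]
tcp_rot: [0.487, -0.487, 0.513, -0.513]
wrist_force: [0.7, 0.5, -3.0]
opening: 53.2
time_s: 6.95
ee_pos: [670.1, 98.0, 486.4]
tcp_rot: [0.486, -0.487, 0.513, -0.512]
wrist_force: [-0.6, -0.6, -3.6]
opening: 53.7
t 6.95 pos [670.1  98.  486.4] yaw z -2.97 tooly [-0.002  0.    -1.   ] shift cm [47.42  0.66 -6.97] turn y 0.33 open 53.7 F [-0.6 -0.6 -3.6] j6 0.02
[(0.8, array([ 578.8, -370.6,   -2.9])), (0.57, array([ 526.4, -633.7,   -4.9]))]
0.65 339.355327203894 195.2628447809627 [ 577.6 -375.1   10. ] [66.76690103 64.93347756 65.55976203]
0.61 403.7574490329326 208.44746471510717 [ 529.5 -635.3   10. ] [ 77.891793   172.096184    94.12650288]
```

View pics/w3.png

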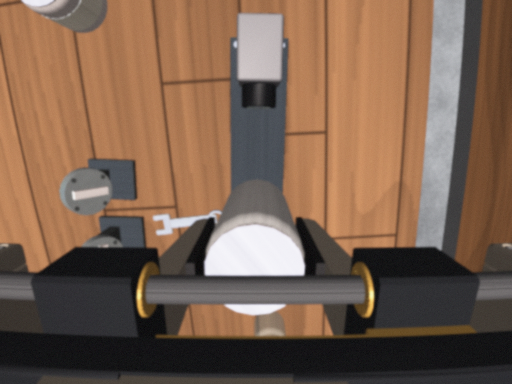

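The can is held squarely, with its underside about 235 mm up, clear of the grip at 202. Carrying it to the tray.

```bash
python3 -m pendant '[35,1,0,-0.1,0,0,0, 35,2,0,-0.3,0,0,0, 35,3,0,-0.4,0,0,0, 35,3.5,0,-0.5,0,0,0, 35,3.5,0,-0.6,0,0,0, 35,3.5,0,-0.6,0,0,0, 35,3.5,0,-0.6,0,0,0, 35,3.5,0,-0.6,0,0,0]'
python3 -m pendant '[35,3.5,0,-0.6,0,0,0, 35,3.5,0,-0.6,0,0,0, 35,3.5,0,-0.6,0,0,0, 35,3.5,0,-0.5,0,0,0, 35,3.5,0,-0.5,0,0,0, 35,2.5,0,-0.3,0,0,0, 35,1.5,0,-0.2,0,0,0, 35,0,0,0,0,0,0]'
python3 -c "
from h import *
plan([577,-372,263],-3.3)
p=camera('wrist');save(p,'w4')"
```

```text
time_s: 7.95
ee_pos: [620.4, -136.8, 487.5]
tcp_rot: [0.487, -0.487, 0.513, -0.513]
wrist_force: [0.3, -0.7, -3.3]
opening: 53.3
time_s: 8.75
ee_pos: [576.3, -349.8, 487.1]
tcp_rot: [0.486, -0.486, 0.514, -0.513]
wrist_force: [0.9, -0.5, -2.8]
opening: 53.4
t 8.75 pos [ 576.3 -349.8  487.1] yaw z -3.12 tooly [-0.001  0.    -1.   ] shift cm [ 2.22 22.41  0.21] turn y 0.18 open 53.4 F [ 0.9 -0.5 -2.8] j6 -0.67
```

View pics/w4.png

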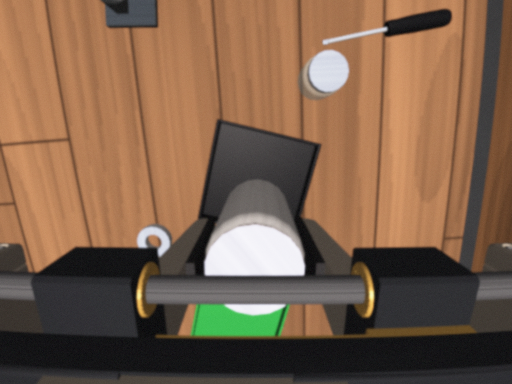

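The black tray is straight ahead and below, with its visible corners at (222,122) and (318,145). The green tray shows at (240,320), farther right. Shifting the last 2 cm and descending.

```bash
python3 -m pendant '[35,1.2,0,0.2,0,0,0, 35,1,1,0,0,0,0, 35,0,3,0,0,0,0, 35,0,4,0,0,0,0, 35,0,4,0,0,0,0, 35,0,4,0,0,0,0, 35,0,3,0,0,0,0, 35,0,2,0,0,0,0]'
python3 -m pendant '[35,0,0.5,0,0,0,0, 35,0,0,0,0,0,0, 35,0,0,0,0,0,0]'
python3 -c "
from h import *
plan([577,-372,256],-3.3)
p=camera('wrist');save(p,'w5')
p=camera('scene');save(p,'s5')
cv2.imwrite('pics/s5c.png',cv2.resize(cv2.cvtColor(p['image'][200:310,110:260],4),None,fx=4,fy=4))"
```

```text
time_s: 9.6
ee_pos: [577.3, -368.9, 273.3]
tcp_rot: [0.487, -0.487, 0.514, -0.511]
wrist_force: [-0.9, -0.4, -4.0]
opening: 53.4
time_s: 9.9
ee_pos: [578.6, -370.2, 274.4]
tcp_rot: [-0.487, 0.487, -0.512, 0.514]
wrist_force: [0.2, -0.2, -2.2]
opening: 53.1
t 9.9 pos [ 578.6 -370.2  274.4] yaw z -2.95 tooly [ 0.002 -0.002 -1.   ] shift cm [ 0.18  1.84 -0.15] turn y 0.35 open 53.1 F [ 0.2 -0.2 -2.2] j6 -0.69
```

View pics/s5c.png

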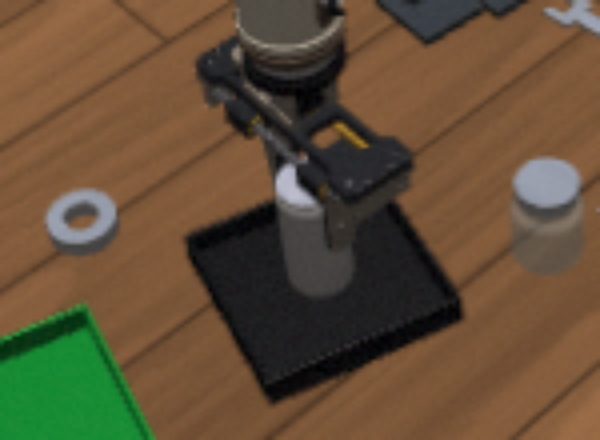

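The can hangs upright over the middle of the black tray, its foot at about (320,285) in the crop. It is about 18 mm above the floor. Lowering slowly and watching the force.

```bash
python3 -m pendant '[35,0,0.5,0,0,0,0, 35,0,0.4,0,0,0,0, 35,0,0.3,0,0,0,0, 35,0,0.2,0,0,0,0, 35,0,0,0,0,0,0]'
python3 -m pendant '[35,0,0.2,0,0,0,0, 35,0,0,0,0,0,0]'; python3 -m pendant '[35,0,0.1,0,0,0,0, 35,0,0,0,0,0,0]'
```

```text
time_s: 10.5
ee_pos: [577.8, -369.7, 258.1]
tcp_rot: [0.487, -0.487, 0.513, -0.512]
wrist_force: [-0.4, 0.2, -3.5]
opening: 52.9
time_s: 10.7
ee_pos: [577.9, -369.9, 256.5]
tcp_rot: [0.487, -0.487, 0.513, -0.513]
wrist_force: [0.2, -0.2, -3.4]
opening: 53.2
time_s: 10.9
ee_pos: [578.1, -370.0, 256.0]
tcp_rot: [-0.487, 0.487, -0.513, 0.513]
wrist_force: [-0.2, 0.6, -1.5]
opening: 53.0
```

```bash
python3 -m pendant '[35,0,0.1,0,0,0,0, 35,0,0,0,0,0,0]'; python3 -m pendant '[35,0,0.1,0,0,0,0, 35,0,0,0,0,0,0]'
```

```text
time_s: 11.1
ee_pos: [578.1, -370.1, 255.9]
tcp_rot: [-0.487, 0.487, -0.512, 0.513]
wrist_force: [-2.9, 1.9, 5.7]
opening: 53.2
time_s: 11.3
ee_pos: [578.2, -370.1, 255.9]
tcp_rot: [-0.487, 0.487, -0.512, 0.513]
wrist_force: [-4.5, 1.9, 9.4]
opening: 53.0
```

The force has changed sign at 255.9, so the can is standing on the tray floor. Opening gently, then rising.

```bash
python3 -m pendant '[50,0,-0.1,0,0,0,0, 60,0,0,0,0,0,0, 65,0,0,0,0,0,0, 75,0,0,0,0,0,0, 85,0,0,0,0,0,0, 100,0,0,0,0,0,0, 100,0,0,0,0,0,0]' 30
python3 -m pendant '[100,0,-1,0,0,0,0, 100,0,-3,0,0,0,0, 100,0,-4,0,0,0,0, 100,0,-4,0,0,0,0, 100,0,-4,0,0,0,0, 100,0,-4,0,0,0,0, 100,0,-4,0,0,0,0, 100,0,0,0,0,0,0]'
python3 -c "
from h import *
plan([664,-17,440])
p=camera('scene');save(p,'s6')
cv2.imwrite('pics/s6c.png',cv2.resize(cv2.cvtColor(p['image'][140:310,110:350],4),None,fx=3.3,fy=3.3))
P={'scene':p,'top':camera('top')};save(P['top'],'t6')
for n,p in P.items():
  for t in ['can','rig','lens','mirror','grip','cross_mark','cover_cross','cover_ring']:
    print(n,t,[(round(q['conf'],2),w(p,q['centre']).round(1).tolist()) for q in place_of(p,t)[:2]])
"
```

```text
time_s: 12.0
ee_pos: [578.0, -369.9, 254.6]
tcp_rot: [0.487, -0.487, 0.513, -0.513]
wrist_force: [0.3, 0.9, 0.0]
opening: 89.6
time_s: 12.8
ee_pos: [578.1, -369.9, 504.1]
tcp_rot: [-0.487, 0.487, -0.508, 0.518]
wrist_force: [0.6, 0.2, 0.9]
opening: 91.9
t 12.8 pos [ 578.1 -369.9  504.1] yaw z -2.96 tooly [ 0.01 -0.01 -1.  ] shift cm [-35.74   6.16   6.69] turn y None open 91.9 F [0.6 0.2 0.9] j6 -0.69
scene can [(0.65, [579.1, -366.7, 11.6])]
scene rig [(0.87, [666.1, -18.1, 1.0]), (0.41, [668.5, -18.1, 48.6])]
scene lens [(0.86, [678.1, 191.9, 102.3])]
scene mirror [(0.82, [667.9, -16.9, 47.5]), (0.55, [678.9, -215.2, 1.1])]
scene grip [(0.89, [661.6, -17.8, 185.7])]
scene cross_mark [(0.61, [436.7, -13.4, 102.4])]
scene cover_cross [(0.74, [577.0, -375.2, -0.6]), (0.73, [435.8, -9.7, 1.7])]
scene cover_ring [(0.88, [414.3, -81.0, 1.9]), (0.43, [384.0, -469.4, -0.5])]
top can [(0.49, [574.7, -371.3, 6.2])]
top rig [(0.93, [663.3, -22.2, -2.4]), (0.54, [433.5, -13.5, -2.6])]
top lens [(0.67, [675.9, 187.9, 102.3])]
top mirror [(0.62, [662.8, -24.5, 42.3]), (0.18, [407.2, -85.2, 3.4])]
top grip [(0.53, [666.0, -19.1, 182.2])]
top cross_mark [(0.9, [438.9, -11.6, 103.0])]
top cover_cross [(0.93, [434.1, -12.5, -4.7])]
top cover_ring [(0.57, [664.7, -22.4, 45.1]), (0.54, [406.9, -82.9, 4.5])]
```

View pics/s6c.png

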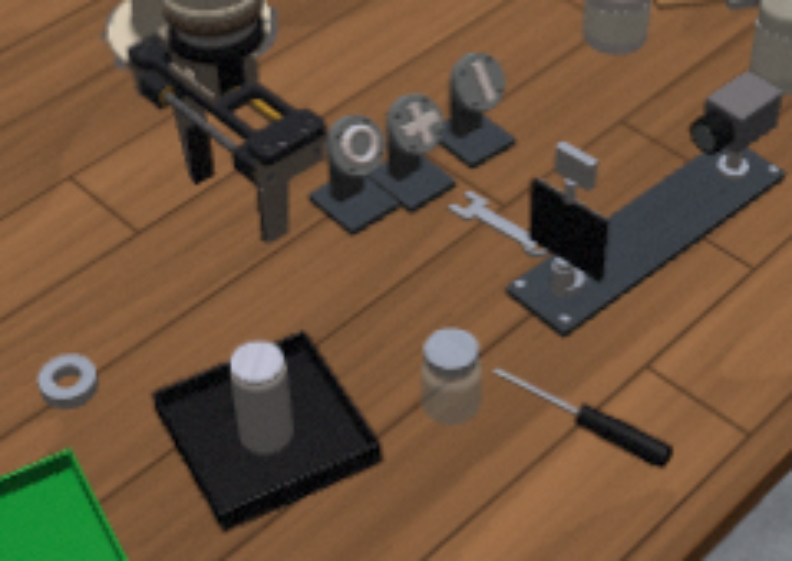

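The scene crop shows the can standing upright in the black tray at (262,400), and nothing else has shifted. Next, turn the jaws for the grip (thin along the rig's y) and go above it.

```bash
python3 -m pendant '[100,0,0,0,0,8.5,0, 100,0,0,0,0,8.5,0, 100,0,0,0,0,8.5,0, 100,0,0,0,0,8.5,0, 100,0,0,0,0,8.5,0, 100,0,0,0,0,8.5,0, 100,0,0,0,0,8.5,0, 100,0,0,0,0,8.5,0]'
python3 -m pendant '[80,0,0,0,0,8.5,0, 80,0,0,0,0,8.5,0, 80,0,0,0,0,0,0]'
python3 -c "
from h import *
plan([625,-18,470],-88)"
```

```text
time_s: 14.5
ee_pos: [578.0, -369.9, 494.8]
tcp_rot: [-0.115, 0.115, -0.698, 0.698]
wrist_force: [1.0, -0.8, 0.8]
opening: 91.8
time_s: 14.8
ee_pos: [578.0, -369.9, 494.7]
tcp_rot: [-0.012, 0.012, -0.707, 0.707]
wrist_force: [0.8, -0.2, -0.1]
opening: 74.1
t 14.8 pos [ 578.  -369.9  494.7] yaw z -87.99 tooly [ 0. -0. -1.] shift cm [ -5.93   2.47 -35.  ] turn y 0.01 open 74.1 F [ 0.8 -0.2 -0.1] j6 0.79
```

```bash
python3 -m pendant '[80,-0.6,0.3,-3.5,0,0,0, 80,-0.6,0.3,-4,0,0,0, 80,-0.6,0.3,-4,0,0,0, 80,-0.6,0.3,-4,0,0,0, 80,-0.6,0.3,-4,0,0,0, 80,-0.6,0.3,-4,0,0,0, 80,-0.6,0.3,-4,0,0,0, 80,-0.6,0.3,-4,0,0,0]'
python3 -m pendant '[80,-0.6,0,-3,0,0,0, 80,-0.5,0,-0.5,0,0,0, 80,0,0,0,0,0,0, 80,0,0,0,0,0,0]'
python3 -c "
from h import *
plan([665,-18,440],-88)
p=camera('wrist');save(p,'w7')
for t in ['rig','lens','mirror','grip','cross_mark','cover_cross']:
    print(t,[(round(q['conf'],2),w(p,q['centre']).round(1).tolist()) for q in place_of(p,t)[:2]])
"
```

```text
time_s: 15.6
ee_pos: [614.7, -51.7, 470.8]
tcp_rot: [-0.014, 0.014, -0.707, 0.707]
wrist_force: [0.2, -0.5, 0.3]
opening: 73.4
time_s: 16.0
ee_pos: [624.6, -19.1, 470.7]
tcp_rot: [-0.013, 0.013, -0.707, 0.707]
wrist_force: [-0.7, 0.1, -0.1]
opening: 73.5
t 16.0 pos [624.6 -19.1 470.7] yaw z -87.94 tooly [-0.    -0.001 -1.   ] shift cm [-4.04  3.07  0.03] turn y 0.06 open 73.5 F [-0.7  0.1 -0.1] j6 1.31
rig [(0.73, [663.3, -17.2, -2.9]), (0.54, [660.6, -18.7, 49.8])]
lens [(0.92, [673.8, 191.2, 100.9])]
mirror [(0.79, [661.7, -21.0, 47.3])]
grip [(0.92, [662.0, -15.8, 185.0]), (0.54, [661.1, -18.2, 100.4])]
cross_mark [(0.69, [436.1, -10.8, 100.6])]
cover_cross [(0.56, [435.1, -12.2, -3.0])]
```

View pics/w7.png

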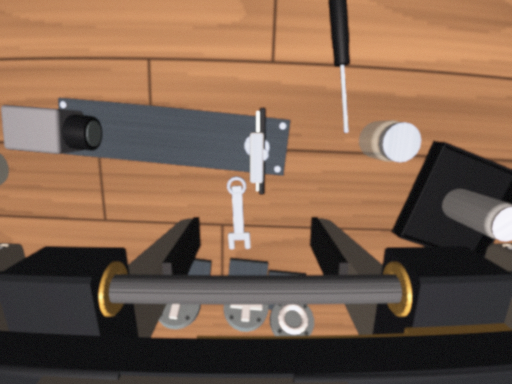

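The wrist picture shows the grip at (258,155), the rig plate from (60,100) to (290,175), the lens at (90,133), and cross cover (248,305) between bar (180,305) and ring (292,318). I'll enlarge the rig part to measure its direction from the plate edges.

Run:
```python
from h import *
import numpy as np
im=cv2.imread('pics/w7.png'); 
cv2.imwrite('pics/w7c.png',cv2.resize(im[85:205,50:310],None,fx=3,fy=3,interpolation=2))
p=camera('wrist')
im=p['image'].astype(int)
# wood is reddish: r-b large ; plate: bluish
d=(im[:,:,0]-im[:,:,2])
top=[];bot=[]
def cross(col,v0,v1):
    c=d[v0:v1,col]; 
    for i in range(len(c)-1):
        if (c[i]-25)*(c[i+1]-25)<=0 and c[i]!=c[i+1]:
            return v0+i+(c[i]-25)/(c[i]-c[i+1])
for u in list(range(110,245,5))+list(range(270,288,3)):
    a=cross(u,90,135)
    r=None
    for v in range(190,140,-1):
        if (d[v,u]-25)*(d[v-1,u]-25)<=0 and d[v,u]!=d[v-1,u]:
            r=v-(d[v,u]-25)/(d[v,u]-d[v-1,u]);break
    if a: top.append(atz(p,u,a,12))
    if r: bot.append(atz(p,u,r,12))
for n,e in (('top',top),('bot',bot)):
    e=np.array(e)
    A=np.polyfit(e[:,1],e[:,0],1)
    for _ in range(4):
        res=e[:,0]-np.polyval(A,e[:,1]);k=abs(res)<2.5;A=np.polyfit(e[k,1],e[k,0],1)
    print(n,A,k.sum(),len(e),'x at y=-18',np.polyval(A,-18))
```

```text
top [6.79010626e-02 7.08097715e+02] 33 33 x at y=-18 706.8754961585104
bot [6.66626117e-02 6.20467053e+02] 29 33 x at y=-18 619.2671255207276
```

View pics/w7c.png

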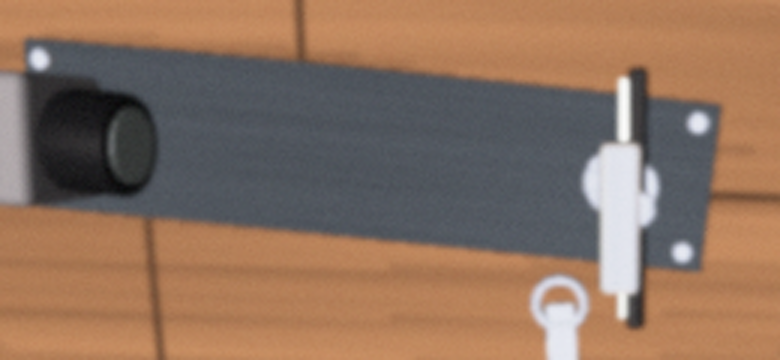

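Run:
```python
from h import *
p=camera('wrist')
f=lambda x,y,z:atz(p,50+x/3-.33,85+y/3-.33,z)
g=[f(*q,202) for q in [(602,143),(640,143),(638,293),(600,293)]]
for a in g: print(a.round(1))
print('grip c',np.mean(g,0))
d=(g[0]+g[1]-g[2]-g[3]);print('grip x az',np.degrees(np.arctan2(d[1],d[0])))
a,b=f(624,78,143),f(624,318,143);print('mirror top',a.round(1),b.round(1),np.degrees(np.arctan2((a-b)[1],(a-b)[0])),np.linalg.norm(a-b))
a,b=f(720,105,12),f(703,270,12);print('end',a.round(1),b.round(1),np.linalg.norm(a-b))
m=(a+b)/2;th=np.radians(86.15);ax=m+50*np.array([np.cos(th),np.sin(th),0]);print('axis from plate',ax)
for L in [(677,190),(675.5,190)]:
  for A in [(663.5,-17.5),(665,-18),ax[:2]]:
    for C in [(437,-12)]:
      A=np.array(A);r1=np.degrees(np.arctan2(*(np.array(L)-A)[::-1]));r2=np.degrees(np.arctan2(*(np.array(C)-A)[::-1]))
      print(L,A.round(1),r1.round(2),r2.round(2),'bisect',((86.15+r2)/2).round(2))
plan([663.5,-17.5,358])
```

```text
[685.8 -11.4 202. ]
[686.2 -22.7 202. ]
[640.8 -24.  202. ]
[640.4 -12.2 202. ]
grip c [663.30275972 -17.560929   202.        ]
grip x az 1.3366138442520525
mirror top [708.  -17.6 143. ] [618.9 -21.  143. ] 2.163640524025781 89.14502515989999
end [703.6 -68.8  12. ] [616.5 -65.1  12. ] 87.15806377329277
axis from plate [663.37694001 -17.0501958   12.        ]
(677, 190) [663.5 -17.5] 86.28 178.61 bisect 132.38
(677, 190) [665 -18] 86.7 178.49 bisect 132.32
(677, 190) [663.4 -17.1] 86.24 178.72 bisect 132.44
(675.5, 190) [663.5 -17.5] 86.69 178.61 bisect 132.38
(675.5, 190) [665 -18] 87.11 178.49 bisect 132.32
(675.5, 190) [663.4 -17.1] 86.65 178.72 bisect 132.44
t 16.45 pos [624.5 -18.4 470.8] yaw z -87.99 tooly [ 0. -0. -1.] shift cm [-3.9  11.28  0.05] turn y None open 73.5 F [-0.8 -0.3 -0.2] j6 1.31
```

The measurements agree: axis (663.4, −17.4), rig y azimuth 86.15°, cross azimuth 178.6°, so the mirror must face azimuth 132.4°, meaning jaw yaw −47.6°. The mirror is now at about 91.7° and the jaws (−88°) already match it. Descending onto the grip.

```bash
python3 -m pendant '[80,-1.9,0,0,0,0,0, 80,-2,0,0,0,0,0, 80,0,3,0,0,0,0, 80,0,3,0,0,0,0, 80,0,3,0,0,0,0, 80,0,1.5,0,0,0,0, 80,0,0,0,0,0,0, 80,0,0,0,0,0,0]'
python3 -c "
from h import *
plan([663.4,-17.4,357],-88.3)"
```

```text
time_s: 17.25
ee_pos: [663.8, -16.7, 367.0]
tcp_rot: [-0.013, 0.012, -0.707, 0.707]
wrist_force: [0.0, 0.4, 0.2]
opening: 73.9
t 17.25 pos [663.8 -16.7 367. ] yaw z -87.96 tooly [ 0.002 -0.    -1.   ] shift cm [0.05 1.   0.07] turn y 0.34 open 73.9 F [0.  0.4 0.2] j6 1.33
```

```bash
python3 -m pendant '[60,0,0.9,0.1,0,0.3,0, 40,0,0,0,0,0,0, 30,0,0,0,0,0,0, 20,0,0,0,0,0,0, 20,0,0,0,0,0,0, 20,0,0,0,0,0,0, 20,0,0,0,0,0,0]' 25
python3 -c "
from h import *
plan([663.4,-17.4,357],-88.3)"
```

```text
time_s: 17.95
ee_pos: [663.6, -18.9, 357.0]
tcp_rot: [-0.011, 0.01, -0.705, 0.709]
wrist_force: [-0.2, -10.0, -0.4]
opening: 20.0
t 17.95 pos [663.6 -18.9 357. ] yaw z -88.27 tooly [ 0.001 -0.005 -1.   ] shift cm [ 0.02 -0.   -0.16] turn y 0.03 open 20.0 F [ -0.2 -10.   -0.4] j6 1.33
```

```bash
python3 -c "
from h import *
p=camera('wrist');save(p,'w8');q=camera('scene')
cv2.imwrite('pics/s8c.png',cv2.resize(cv2.cvtColor(q['image'][150:250,200:360],4),None,fx=4.5,fy=4.5))
plan([663.4,-17.4,357],-88.3)"
```

```text
t 18.05 pos [663.7 -19.6 357. ] yaw z -88.31 tooly [ 0.001 -0.005 -1.   ] shift cm [ 0.02 -0.01 -0.22] turn y -0.01 open 18.6 F [ 0.5 -7.9 -0.4] j6 1.33
```

View pics/w8.png

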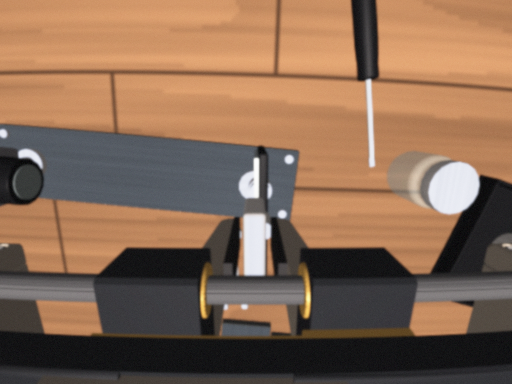

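View pics/s8c.png

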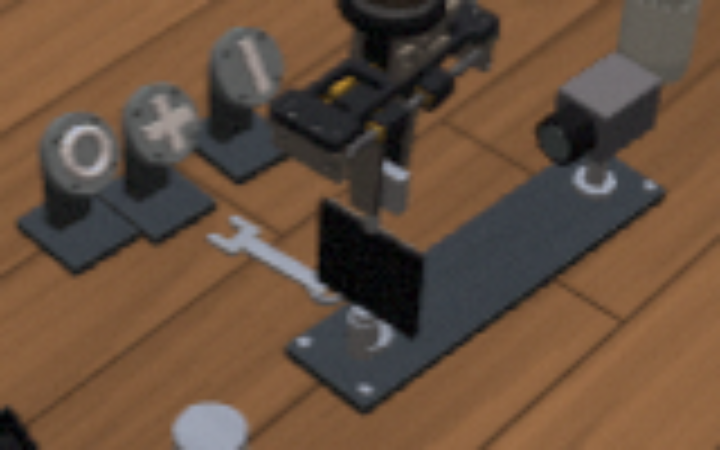

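Left of the picture is +y. The grip (245–266, 240) is between the pads, but the opening is still 18.6 mm because 20 % was the command. Closing fully to see the resting state.

```bash
python3 -m pendant '[16,0,0,0,0,0,0, 12,0,0,0,0,0,0, 8,0,0,0,0,0,0, 5,0,0,0,0,0,0, 5,0,0,0,0,0,0]' 25
python3 -c "
from h import *
plan([663.4,-17.4,357],-88.3);print(readout.get_obs()['moment'])"
```

```text
time_s: 18.55
ee_pos: [663.8, -18.6, 358.4]
tcp_rot: [-0.011, 0.01, -0.706, 0.708]
wrist_force: [-0.6, -4.8, 5.4]
opening: 12.1
t 18.55 pos [663.8 -18.6 358.4] yaw z -88.3 tooly [ 0.002 -0.002 -1.   ] shift cm [ 0.03  0.14 -0.12] turn y 0.0 open 12.1 F [-0.6 -4.8  5.4] j6 1.33
[-0.4958051   0.53231625 -0.01522156]
```

Gripped at 12.1 mm with small forces. Centring the command slightly, then turning the mirror anticlockwise (−y turn), 40.7° in total.

```bash
python3 -m pendant '[5,0,-0.1,0.1,0,0,0, 5,0,0,0,0,-3,0, 5,0,0,0,0,-5,0, 5,0,0,0,0,-5,0, 5,0,0,0,0,-5,0, 5,0,0,0,0,-5,0, 5,0,0,0,0,-3,0, 5,0,0,0,0,0,0]' 40
python3 -c "
from h import *
plan([663.4,-17.4,357],-47.6);print(readout.get_obs()['moment'])"
```

```text
time_s: 19.35
ee_pos: [663.8, -19.1, 358.4]
tcp_rot: [-0.17, 0.169, -0.686, 0.687]
wrist_force: [1.1, -3.9, 3.6]
opening: 11.9
t 19.35 pos [663.8 -19.1 358.4] yaw z -62.28 tooly [ 0.002 -0.001 -1.   ] shift cm [-0.04  0.14 -0.17] turn y -14.68 open 11.9 F [ 1.1 -3.9  3.6] j6 0.88
[-0.43471463  0.05873403 -0.02694557]
```

```bash
python3 -m pendant '[5,0,0,0,0,-4,0, 5,0,0,0,0,-5,0, 5,0,0,0,0,-4,0, 5,0,0,0,0,-1.7,0, 5,0,0,0,0,0,0, 5,0,0,0,0,0,0]' 40
python3 - <<'E'
from h import *
plan([663.4,-17.4,357],-47.6);print(readout.get_obs()['moment'])
for n in ['top','scene','wrist']:
    p=camera(n);save(p,n+'9')
    for t in ['mirror','grip','sightline','cross_mark','lens','can','cover_cross']:
        print(n,t,[(round(q['conf'],2),w(p,q['centre']).round(1).tolist()) for q in place_of(p,t)[:2]])
    if n=='scene': cv2.imwrite('pics/s9c.png',cv2.resize(cv2.cvtColor(p['image'][140:310,110:350],4),None,fx=3.3,fy=3.3))
E
```

```text
time_s: 19.95
ee_pos: [663.8, -19.0, 358.4]
tcp_rot: [-0.256, 0.255, -0.659, 0.66]
wrist_force: [1.0, -4.7, 5.4]
opening: 12.0
t 19.95 pos [663.8 -19.  358.4] yaw z -47.67 tooly [ 0.002 -0.001 -1.   ] shift cm [-0.08  0.14 -0.15] turn y -0.07 open 12.0 F [ 1.  -4.7  5.4] j6 0.62
[-0.71081028 -0.05474847 -0.04912998]
top mirror [(0.56, [663.8, -26.2, 44.5])]
top grip [(0.36, [660.7, -18.4, 182.4]), (0.18, [405.4, -84.4, 5.9])]
top sightline []
top cross_mark [(0.62, [435.7, -12.1, 102.5])]
top lens []
top can [(0.65, [575.1, -368.9, -1.4]), (0.64, [572.5, -373.8, 5.9])]
top cover_cross [(0.6, [433.1, -13.4, -5.0])]
scene mirror [(0.69, [666.9, -18.6, 50.5])]
scene grip [(0.59, [663.5, -16.4, 185.1]), (0.47, [666.0, -18.6, 1.3])]
scene sightline []
scene cross_mark [(0.88, [434.4, -11.8, 100.4])]
scene lens [(0.68, [679.1, 190.2, 99.3])]
scene can [(0.76, [579.1, -368.9, 7.2]), (0.66, [473.1, 541.1, 1.7])]
scene cover_cross [(0.78, [437.2, -11.8, -2.3])]
wrist mirror [(0.69, [663.3, -20.1, 46.6])]
wrist grip [(0.66, [661.7, -17.9, 184.5]), (0.18, [663.4, -16.6, -1.5])]
wrist sightline [(0.69, [665.3, -15.2, 98.5])]
wrist cross_mark []
wrist lens [(0.61, [674.6, 191.5, 99.4])]
wrist can []
wrist cover_cross []
```

View pics/s9c.png

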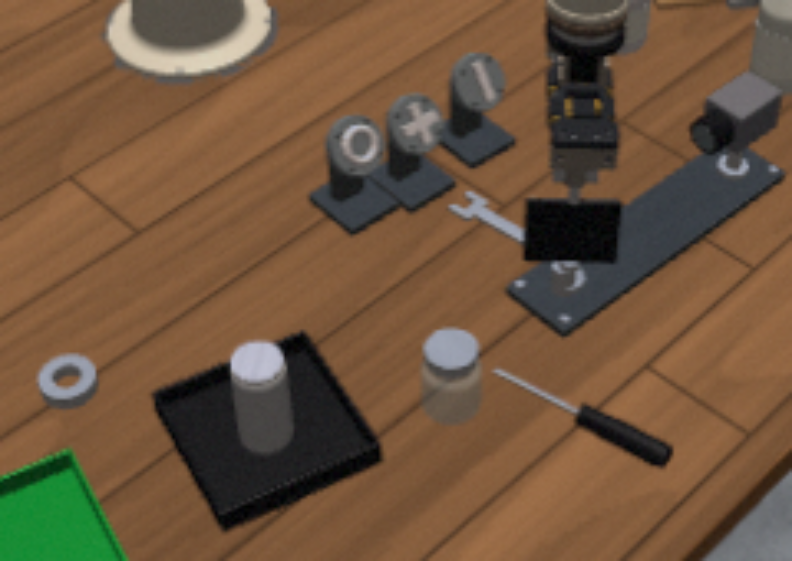

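View pics/wrist9.png

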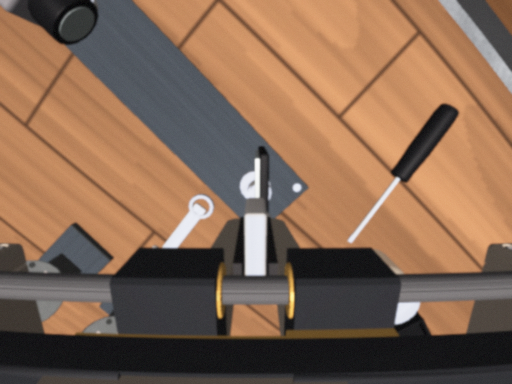

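The scene crop shows the mirror turned with its back toward the scene camera at (572,230), and the can upright in the tray at (262,400). The wrist view shows the grip at (255,240) still square in the pads. One independent check of the mirror's angle, from its top edge in the wrist picture:

Run:
```python
from h import *
im=cv2.imread('pics/wrist9.png')
cv2.imwrite('pics/w9c.png',cv2.resize(im[135:285,215:305],None,fx=4,fy=4,interpolation=2))
```

View pics/w9c.png

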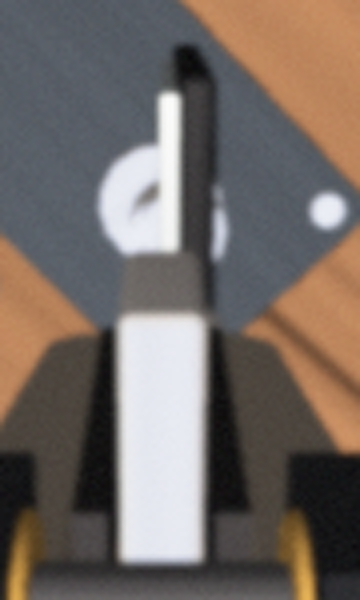

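Run:
```python
from h import *
p=camera('wrist')
f=lambda x,y,z:atz(p,215+x/4-.375,135+y/4-.375,z)
az=lambda a,b:np.degrees(np.arctan2((a-b)[1],(a-b)[0]))
for l in [((117,318),(120,560)),((207,318),(204,560)),((162,318),(162,560))]:
    print('grip',az(f(*l[0],202),f(*l[1],202)))
for l in [((158,92),(161,250)),((182,92),(180,250))]:
    print('mirror',az(f(*l[0],143),f(*l[1],143)))
g=f(162,318,202);print(g)
plan([663,-19,358],-47.6)
A=np.array([663.5,-18]);
for C in [(437,-12),(434.5,-12),(436,-11)]:
  print((86.15+np.degrees(np.arctan2(*(np.array(C)-A)[::-1])))/2-90)
```

```text
grip 42.44784304120902
grip 42.3219412710124
grip 42.384892986181846
mirror 43.424798825360604
mirror 41.90216170953764
[680.09480818  -3.15781625 202.        ]
t 21.2 pos [663.8 -19.  358.4] yaw z -47.66 tooly [ 0.002 -0.001 -1.   ] shift cm [ 0.06  0.04 -0.06] turn y -0.06 open 11.9 F [-0.  -4.9  5.4] j6 0.62
42.31629293749393
42.32457195635328
42.19380448816975
```

The grip's edges give an angle of 42.4°, and the target computed from the cross is 42.2–42.4°, so they agree. Handing in while holding.

```bash
python3 -c "
from h import *
print(job.hand_in())"
```

```text
the job is handed in; nothing more can be done
None
```

The can stands upright in the black tray, and the mirror is turned to the cross cover and held there. I handed the job in at about 21 s; the hand-in gives no verdict.

- **Can:** I lowered it until the wrist force showed contact, then let go. The last scene picture shows it upright near the middle of the black tray.
- **Mirror:** The line along its face is at 42.4° from the grip's edges in the wrist picture, and the jaws are at 42.3°. The angle worked out from the rig and cross positions is 42.2–42.4°. The mirror's own top edge is a rougher reading, 41.9–43.4°. I could not see the bench camera's own picture, so the aim rests on this geometry.
- **Forces:** The grip is held at 12 mm opening with a 40 N setting, leaving about 7 N at the wrist. While closing, one finger touched the grip early at about 10 N; that settled once the fingers were fully closed.
- **Other items:** The wrench, jar, screwdriver, bearing and covers look unmoved in the last scene crop. I did not check the brush, oil bottle or paint can again at the end, but the arm stayed clear of them.

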